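# Test and re-arm the emergency stop of a flask shaker

### The job

Before the flask shaker is used, test its emergency stop: with the shut fingers press the red three-lobed mushroom button fully in until it latches and take the fingers off the shaker to see that it stays in, then, still with shut fingers, push one of its lobes round clockwise until the button is freed and springs back out, and last press the blue reset key fully down and let it come up again. Only press and push: do not pinch the button to turn it. Do not press the green start key, and leave the loose things round the shaker where they are.

Things in the scene. Friction and masses are not known exactly. Their poses are not given: they have to be found in the camera images.
- shaker: light grey orbital flask shaker, fixed: 270 mm wide (y), x from -88 (front) to +285 mm (back). Origin on the bench under the middle of its dark level control deck (86 mm high, x -54 to 26 mm); x points to its back, y to its left, z up. From x = 52 mm: platform 114 mm high, wire clamps to 164 mm, and at x = 221 mm two foil-capped flasks, tops 315 mm above the bench
- stop_top (a point): centre of the domed top of the red stop button, on its upright axis, 131 mm above the bench when out; at x -18, y -85 mm on the shaker, on a yellow disc. Trefoil head 20 mm thick, lobe tips 30 mm and hollows 18 mm from the axis; its underside is 26 mm above the deck when out, 17 mm when latched. Below it a 24 mm stem and a dark collar 47 mm wide, 15 mm above the deck
- stop_lobe_a: the lobe of the stop button that points to the front of the shaker while the head is not turned; origin at the centre of the lobe's rounding (radius 11 mm), 19 mm from the button's axis, half-way up its thickness of 17 mm
- stop_lobe_b: the next lobe, back left (60 degrees to the left of straight back), same measures
- stop_lobe_c: the third lobe, back right, same measures
- stop_plunger (a joint): how far the stop button is pressed in (m): 0 out, 0.010 at its lower stop. A spring pushes it out (4 N at the start, 10.5 N at the bottom; riding over the catch takes up to about 15 N half-way). It catches when pressed past 0.009 and then stays latched by itself at about 0.008
- stop_head (a joint): turn of the stop button's head (rad), clockwise seen from above positive: 0 at rest, 0.8 at its end stop; a spring turns it back (0.06 to 0.11 N m; about 5 to 8 N pushed at a lobe). While latched, turning it past about 0.4 to 0.5 frees the catch and the button springs out; when let go, the head turns back to 0 by itself
- reset_key_top (a point): middle of the top face of the blue round reset key, 23 mm across, 107 mm above the bench, at x = -18, y = 12 mm on the shaker; it stands in a round grey bezel 39 mm across, whose rim is 12 mm above the deck and 9 mm below the key's top
- reset_key (a joint): how far the blue reset key is pressed (m): 0 up, 0.005 fully down; springs back by itself, 4.5 N to press fully
- start_key_top (a point): middle of the top face of the green round start key, same build, at x = -18, y = 80 mm on the shaker; not to be pressed
- start_key (a joint): how far the green start key is pressed (m), 0 to 0.005
- dropper_centre (a point): centre of a white dropper bottle with a blue cap, 36 mm across, 75 mm high, standing loose near the shaker
- beaker_centre (a point): centre of a small clear beaker, 55 mm across, 71 mm high, standing loose near the shaker
- dish_centre (a point): centre of a single closed culture dish, 58 mm across, 15 mm high, lying loose near the shaker
- marker_centre (a point): centre of a black and white marker pen, 135 mm long, 16 mm thick, lying on the bench in front of the tray

How it is judged:
By the outcome, as a careful person would: the job done as asked, in the order asked, and still so for the second after the job is handed in, with the robot touching nothing.
It also fails if it takes over 48 s, if anything falls off the work surface, if the arm or the gripper's body presses on something with over 40 N, if the wrist force passes 120 N, or if a joint passes its speed limit or range.

### The arm

A 7-joint arm with a two-finger parallel gripper is mounted at the origin on a cart in front of the work surface, level with it; the furniture and walls round the work are solid. World frame = base frame: x ahead of the robot, y to its left, z up, the work surface at z = 0. Lengths are in mm, angles in rad, forces in N, time in s.
With the tool pointing down it reaches from about 400 to 875 mm from the base axis. Payload 19.3 kg.
Tool frame: the origin (TCP) lies at the very end of the fingers, on their centre line; the grasp point (between the pads) lies 19 mm behind it (grip_point_offset is the z of the grasp point in the tool frame, in mm); z points along the fingers, x is the direction in which the jaws open and shut, and the axes are right-handed (so a half turn about z gives the same grasp; the last joint's range is limited). The gripper opens to 85 mm and grips with 20 to 120 N. Pads are 22 mm wide; open, the fingers measure 114 mm over their backs; the gripper's body (76 mm by 85 mm) begins 54 mm behind the grasp point. The pads swing forward as they close: fully open they stand 13 mm farther back than shut.
Start: joints at [-0.07, 0.521, -0.036, 1.599, 0.021, 1.021, -0.113], TCP at [624.992, -0.025, 231.291] pointing down, gripper open.
Joint ranges: [-2.91, 2.91], [-0.3, 2.13], [-1.5, 1.42], [0.17, 2.43], [-1.26, 4.41], [0.16, 1.93], [-2.52, 2.52]. Speed limits (rad/s): [1.89, 1.89, 2.39, 2.39, 3.01, 3.01, 3.01].

### API

Orientations are given as a 3x3 rotation matrix whose columns are the frame's x, y, z axes.
In Python, from workcell import movep, movel, goto_joints, open_gripper, clamp, wait, inverse_kinematics, read_state, camera, PlanningError, finish_job, grip_point_offset gives the robot as it stands. Calls block until the motion is done:
- movep(position, orientation): joint-space move of the TCP to a pose.
- movel(position, frame=None, max_speed=150, guard=None): straight line of the TCP; frame=None keeps the orientation; max_speed is the mean speed in mm/s. With guard (N) it stops when the force on the tool has changed by that much, and returns True; else False.
- goto_joints(angles): joint-space move.
- open_gripper() and clamp(): open the fingers fully, or close them until they stop; the grip force is fixed at half the most.
- wait(seconds).
- inverse_kinematics(position, orientation): joint angles nearest the present ones, or None.
- read_state(): the state.
- camera(name): name is "scene" or "side" or "wrist"; returns a dict with "image" (480x640x3 uint8, blue, green, red), "range_z" (480x640 float32, mm along the optical axis (not along the pixel's ray), 0 where there is no reading), "fx", "fy", "cx", "cy" (pixels), "dist_coeffs" ([k1, k2, p1, p2, k3] as OpenCV has them; the pictures are not rectified), "cam_to_world" (4x4, takes a point from camera to world coordinates). Camera axes: x right, y up, looking along -z (the intrinsics and any distortion apply to the point x, -y, -z); pixel columns grow to the right and rows downward; lengths in mm; the calibration is good to about 2 mm. A picture is of the moment at which its call begins.
A pose or a line that the arm cannot do raises PlanningError and nothing moves.
- finish_job(): hands the job in, once; it reports no verdict.
The state is a dict: "time": time; "qpos": joint angles; "qvel": joint speeds; "joint_efforts": joint torques, N m; "eef_pos": TCP position; "tool_rot": TCP orientation; "ft_force": force on the tool from outside, world axes, zero at the start; "torque": the same for the moment, N m; "finger_gap": finger opening in mm.
Only numpy, scipy, OpenCV 4.12 (cv2) and the standard library are available. Lean on these libraries where they do the work, as an engineer would, in place of code of your own. Each camera call takes 0.05 s, during which the arm holds its last target.

## Working session

There is one attempt and no reset: what is moved stays moved. The work goes in short steps, each a Python script; the robot and the scene stay as the last script left them, time stands still between calls to the robot, and variables do not carry over. Pictures are saved under pics/ and viewed, and the job is handed in when it is done.

```bash
mkdir -p pics; ls; python3 - <<'E'
from workcell import *
import cv2,numpy as np
s=read_state();print(s['time'],s['eef_pos'],s['finger_gap'],s['ft_force'],grip_point_offset)
for n in ['scene','side','wrist']:
    c=camera(n);cv2.imwrite(f'pics/{n}0.png',c['image']);np.savez(f'{n}0.npz',**c)
    print(n,c['fx'],c['fy'],c['cx'],c['cy'],c['dist_coeffs'],np.round(c['cam_to_world'],3).tolist())
E
```

```text
pics
0.0 [ 6.24648832e+02 -2.95946960e-02  2.30700123e+02] 85.4089393947626 [0.0576654  0.31902244 0.75459788] -18.700000000000003
scene 535.6347062069086 535.6347062069086 322.06160262452084 245.2204862021983 [-0.11855309  0.          0.          0.          0.        ] [[0.836, 0.22, -0.503, -227.403], [-0.549, 0.36, -0.755, -792.26], [0.015, 0.907, 0.421, 693.082], [0.0, 0.0, 0.0, 1.0]]
side 464.9119712176393 464.9119712176393 325.39191977038604 238.58533659759283 [0.03555961 0.         0.         0.         0.        ] [[-0.555, 0.689, -0.467, -88.544], [-0.832, -0.465, 0.302, 651.391], [-0.009, 0.556, 0.831, 1151.542], [0.0, 0.0, 0.0, 1.0]]
wrist 408.83799197907763 408.83799197907763 320.71044167087695 233.83504929245223 [-0.06223412  0.          0.          0.          0.        ] [[1.0, -0.0, 0.001, 624.654], [-0.0, 0.951, 0.309, 79.813], [-0.001, -0.309, 0.951, 372.581], [0.0, 0.0, 0.0, 1.0]]
```

View pics/scene0.png

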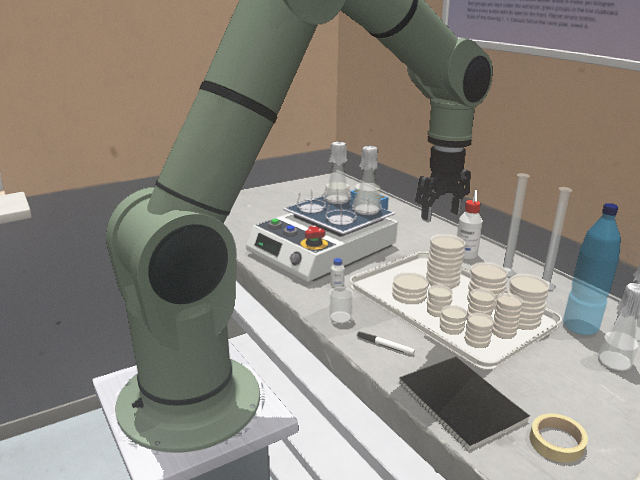

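View pics/side0.png

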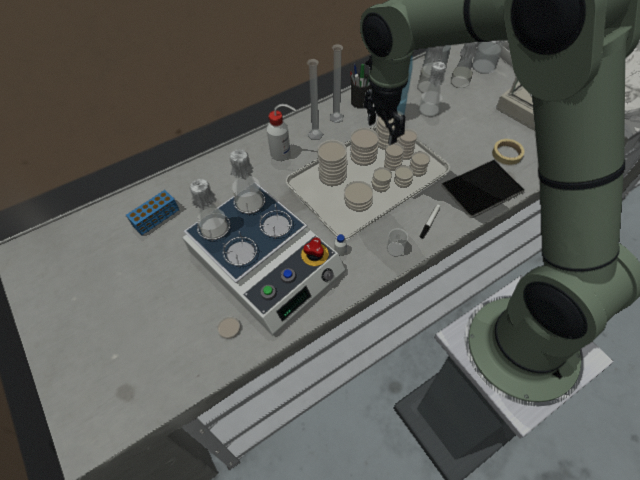

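View pics/wrist0.png

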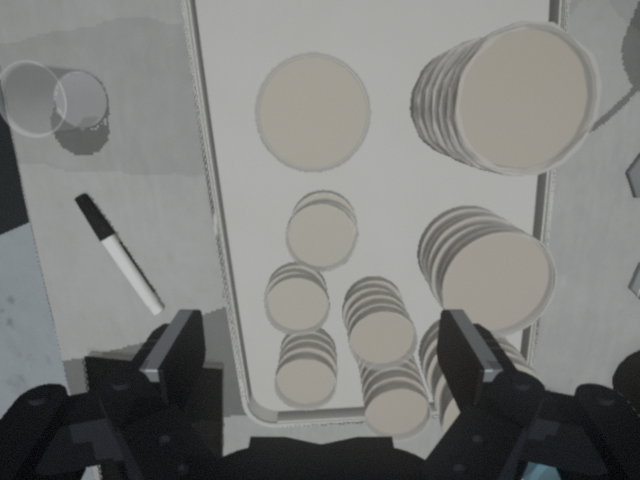

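The side view shows the red button at about (314,248), the blue key at (288,274), the green key at (268,291), the dropper just right of the button at (341,242), the beaker at (399,242) and the dish at (229,328). I'll zoom in and compute positions.

```bash
cat > h.py <<'E'
import numpy as np,cv2
def pix2w(c,u,v,Z):
    K=np.array([[c['fx'],0,c['cx']],[0,c['fy'],c['cy']],[0,0,1.]])
    p=cv2.undistortPoints(np.array([[[u,v]]],float),K,np.array(c['dist_coeffs'],float))[0,0]
    T=np.array(c['cam_to_world']); d=T[:3,:3]@np.array([p[0],-p[1],-1.]); o=T[:3,3]
    return o+d*((Z-o[2])/d[2])
def depth_w(c,u,v):
    K=np.array([[c['fx'],0,c['cx']],[0,c['fy'],c['cy']],[0,0,1.]])
    p=cv2.undistortPoints(np.array([[[u,v]]],float),K,np.array(c['dist_coeffs'],float))[0,0]
    z=float(c['range_z'][int(round(v)),int(round(u))]); T=np.array(c['cam_to_world'])
    return T[:3,:3]@np.array([p[0]*z,-p[1]*z,-z])+T[:3,3]
def w2pix(c,P):
    T=np.linalg.inv(np.array(c['cam_to_world'])); q=T[:3,:3]@np.array(P,float)+T[:3,3]
    K=np.array([[c['fx'],0,c['cx']],[0,c['fy'],c['cy']],[0,0,1.]])
    return cv2.projectPoints(np.array([[q[0],-q[1],-q[2]]]),np.zeros(3),np.zeros(3),K,np.array(c['dist_coeffs'],float))[0][0,0]
E
python3 - <<'E'
from h import *
c=dict(np.load('side0.npz'))
for n,u,v,Z in [('red',314,248,131),('blue',288,274,107),('green',268,291,107),('dropper',341,239,75),('dish',229,326,15),('beaker',399,236,71)]:
    print(n,pix2w(c,u,v,Z).round(),depth_w(c,u,v).round())
im=c['image'];cv2.imwrite('pics/sz.png',cv2.resize(im[200:350,210:410],None,fx=4,fy=4,interpolation=cv2.INTER_CUBIC))
c=dict(np.load('scene0.npz'))
im=c['image'];cv2.imwrite('pics/cz.png',cv2.resize(im[190:340,220:420],None,fx=4,fy=4,interpolation=cv2.INTER_CUBIC))
E
```

```text
red [477. 321. 131.] [478. 320. 129.]
blue [461. 412. 107.] [462. 411. 104.]
green [447. 479. 107.] [446. 479. 109.]
dropper [491. 225.  75.] [492. 223.  72.]
dish [462. 599.  15.] [462. 599.  17.]
beaker [410.  83.  71.] [427.  64.  35.]
```

View pics/sz.png

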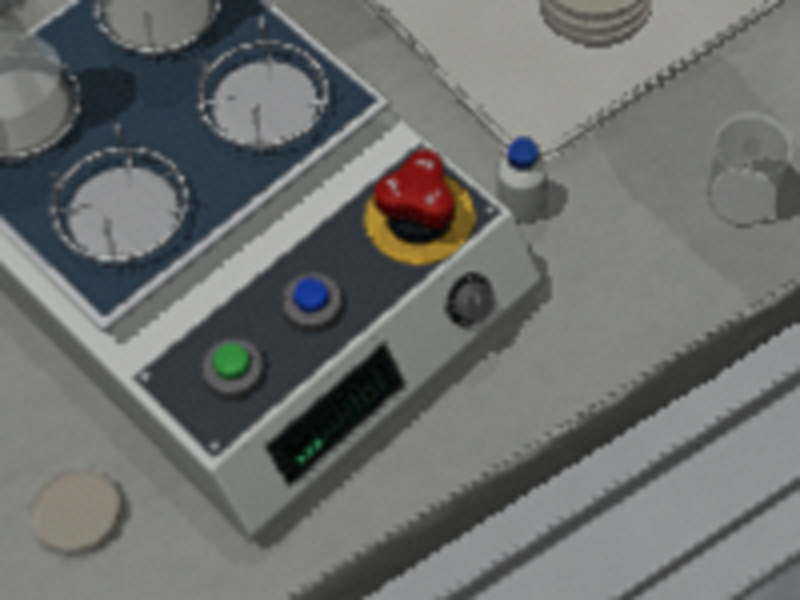

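View pics/cz.png

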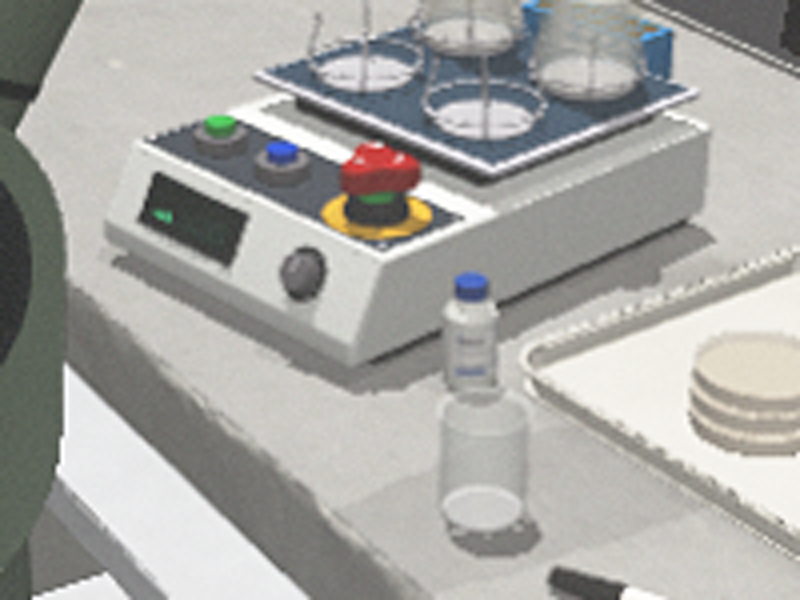

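```bash
python3 - <<'E'
from workcell import *
import cv2,numpy as np
from h import *
s=read_state();R=s['tool_rot'];print(np.round(R,3).tolist())
clamp()
movep([475,335,270],R)
s=read_state();print(s['time'],s['eef_pos'],s['finger_gap'],s['qpos'])
c=camera('wrist');cv2.imwrite('pics/w1.png',c['image']);np.savez('w1.npz',**c)
E
```

```text
[[1.0, -0.0, -0.001], [-0.0, -1.0, -0.0], [-0.001, 0.0, -1.0]]
2.3 [475.88199378 333.8036952  269.85153646] -0.3715316174969801 [-0.6375115   0.4147444  -0.1052476   1.66976009  0.04858638  1.06058488
 -0.75937288]
```

View pics/w1.png

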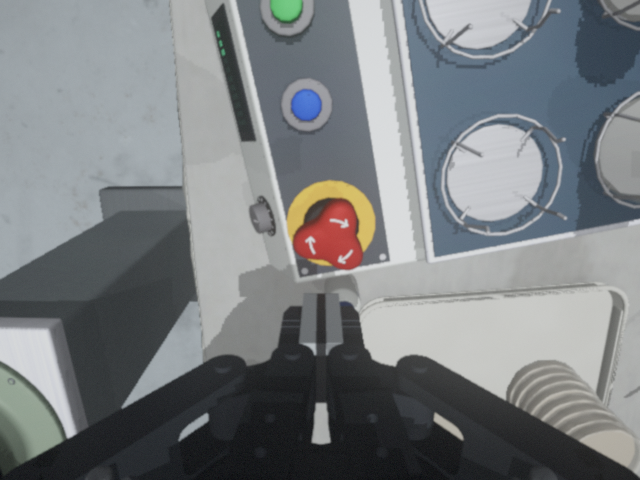

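The wrist view shows the blue key at about (306,105), the green key at (287,5) and the trefoil head centred near (330,236), with lobes at (303,245) front, (343,213) back-left and (347,260) back-right. Next I'll segment these and compute.

```bash
python3 - <<'E'
from h import *
c=dict(np.load('w1.npz'));im=c['image'];hsv=cv2.cvtColor(im,cv2.COLOR_BGR2HSV)
def seg(lo,hi,box):
    m=cv2.inRange(hsv,lo,hi);k=np.zeros_like(m);k[box[1]:box[3],box[0]:box[2]]=255
    m&=k;v,u=np.nonzero(m);return m,u,v
def rep(n,m,u,v,Z):
    cs=max(cv2.findContours(m,0,2)[0],key=cv2.contourArea);M=cv2.moments(cs);cx,cy=M['m10']/M['m00'],M['m01']/M['m00']
    d=np.mean([depth_w(c,*p) for p in zip(u[::5],v[::5])],0)
    print(n,(round(cx,1),round(cy,1)),M['m00'],pix2w(c,cx,cy,Z).round(1),'depthmean',d.round(1),depth_w(c,cx,cy).round(1));return cs
b=rep('blue',*seg((105,120,60),(130,255,255),(270,60,340,150)),107)
g=rep('green',*seg((50,120,60),(80,255,255),(260,0,320,40)),107)
m,u,v=seg((0,140,60),(8,255,255),(270,170,390,290)); m2,_,_=seg((172,140,60),(180,255,255),(270,170,390,290));m|=m2
m=cv2.morphologyEx(m,cv2.MORPH_CLOSE,np.ones((7,7)));v,u=np.nonzero(m)
r=rep('red',m,u,v,121)
P=np.array([pix2w(c,*p[0],121)[:2] for p in r])
from scipy.optimize import least_squares
# fit the trefoil outline: radius ~ by angle using 3 lobe circles (19,11)
def f(x):
    th=x[2]+np.array([0,2,4])*np.pi/3
    # outer radius along ray
    d=P-x[:2];a=np.arctan2(d[:,1],d[:,0]);rr=np.hypot(*d.T)
    pred=24+6*np.cos(3*(a-x[2]))
    return rr-pred
for t0 in [0.2+np.pi]:
    s=least_squares(f,[477,321,t0],loss='soft_l1');print(s.x,s.x[2]-np.pi,np.abs(s.fun).mean())
y,_,_=seg((18,100,80),(32,255,255),(270,170,390,290))
y=np.nonzero(seg((18,100,80),(32,255,255),(270,170,390,290))[0])
pts=np.stack([y[1],y[0]],1)
h=cv2.convexHull(pts.astype(np.int32))
Q=np.array([pix2w(c,*p[0],87)[:2] for p in h])
s=least_squares(lambda x:np.hypot(*(Q-x[:2]).T)-x[2],[477,321,30],loss='soft_l1');print('disc',s.x)
o=cv2.resize(im[160:300,260:400],None,fx=4,fy=4);cv2.imwrite('pics/w1z.png',o)
E
```

```text
blue (306.0, 104.6) 681.5 [465.3 411.7 107. ] depthmean [465.4 411.7 107.9] [465.3 411.7 106.2]
green (282.6, 15.5) 32.5 [450.1 470.5 107. ] depthmean [449.8 471.9 105.4] [449.9 471.  104.3]
red (331.3, 236.7) 2999.0 [483.6 316.9 121. ] depthmean [483.2 320.1 130.4] [483.3 320.2 130.8]
[483.44880881 316.03447055   3.34268665] 0.20109399932247696 0.5737524270237196
disc [483.82847962 316.69004906  36.6164186 ]
```

View pics/w1z.png

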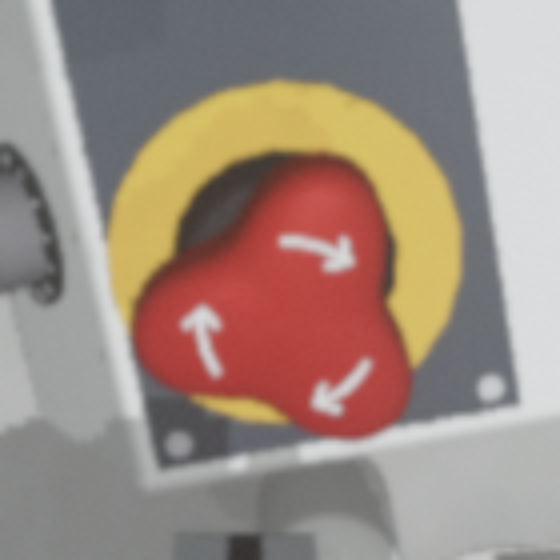

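```bash
cat >> h.py <<'E'
YAW=0.195
C,S=np.cos(YAW),np.sin(YAW)
RZ=np.array([[C,-S,0],[S,C,0],[0,0,1]])
R=RZ@np.diag([1.,-1,-1])
AX=np.array([483.2,317.0,0]); BL=np.array([465.0,411.7,0])
def P(o,x,y,z): return o+RZ@np.array([x,y,0])+np.array([0,0,z])
E
python3 - <<'E'
from h import *
c=dict(np.load('w1.npz'))
for v in (296,310,330): 
    print(v,[int(c['range_z'][v,u]) for u in range(290,356,4)])
from workcell import *
movep(P(AX,0,0,160),R)
g=movel(P(AX,0,0,135),max_speed=60)
s=read_state();print(s['time'],s['eef_pos'],s['ft_force'])
g=movel(P(AX,0,0,119.5),max_speed=25,guard=30)
s=read_state();print(g,s['time'],s['eef_pos'],s['ft_force'])
E
```

```text
296 [456, 457, 456, 455, 150, 150, 150, 0, 149, 150, 149, 151, 150, 393, 392, 394, 397]
310 [149, 149, 147, 139, 141, 139, 139, 140, 139, 140, 139, 141, 140, 147, 148, 148, 148]
330 [135, 135, 135, 127, 127, 127, 127, 127, 127, 127, 127, 127, 127, 134, 136, 135, 137]
3.4417 [483.17126251 317.04863425 134.93271694] [ 0.51557765 -0.07208781  0.3732443 ]
True 4.05 [483.79863293 317.45934648 120.94988853] [-3.46142469 -2.47654062 16.72292094]
```

```bash
python3 - <<'E'
from h import *
from workcell import *
c=dict(np.load('w1.npz'))
for u,v in [(304,296),(340,296),(292,310),(350,310),(304,310),(292,330),(286,345),(304,345)]:
    p=depth_w(c,u,v);print(u,v,(p-[475.9,333.8,269.85]).round(1))
movel(P(AX,0,0,160),max_speed=100)
movel(P(AX,-24,-40,200),frame=R,max_speed=150)
s=read_state();print(s['time'],s['eef_pos'],s['ft_force'])
c=camera('wrist');cv2.imwrite('pics/w2.png',c['image'])
d=camera('side');o=np.hstack([c['image'][140:340,220:420],d['image'][200:300,260:360].repeat(2,0).repeat(2,1)])
np.savez('w2.npz',**c)
cv2.imwrite('pics/w2z.png',cv2.resize(o,None,fx=2,fy=2))
E
```

```text
304 296 [-6.2 12.3  7.2]
340 296 [  18.1  -98.1 -212.4]
292 310 [-10.6   7.6   9.1]
350 310 [10.5  7.7  9.3]
304 310 [-5.9 11.9 17. ]
292 330 [-9.7  7.4 22.5]
286 345 [-10.3  12.4  38.9]
304 345 [-5.  12.5 39.2]
5.1583 [467.41408393 273.46367606 199.61683744] [ 0.06923123 -0.47921655  0.43567941]
```

View pics/w2z.png

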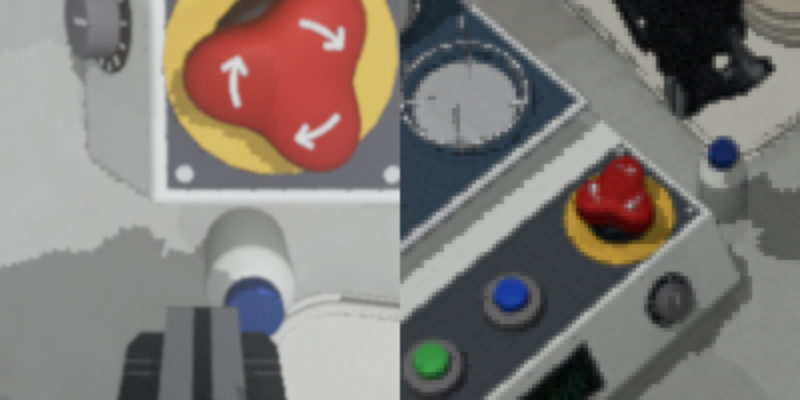

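View pics/w2.png

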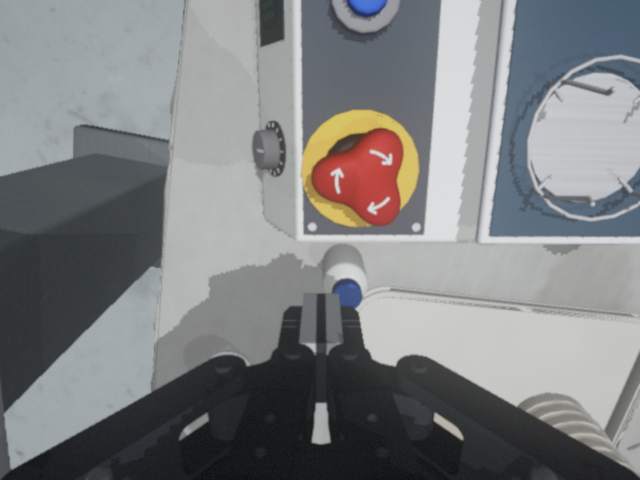

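```bash
python3 - <<'E'
from h import *
from workcell import *
c=dict(np.load('w2.npz'))
print([depth_w(c,u,v).round(1) for u,v in [(362,178),(360,172),(366,182)]], w2pix(c,AX+[0,0,123]))
movel(P(AX,-26,-36,125),frame=R,max_speed=150)
movel(P(AX,-26,-36,106),max_speed=60)
def pr(g=None):
    s=read_state();q=RZ.T@(s['eef_pos']-AX);print(g,round(s['time'],2),q.round(1),s['ft_force'].round(1))
pr()
g=movel(P(AX,-26,-20,106),max_speed=40,guard=20);pr(g)
g=movel(P(AX,-26,-15,106),max_speed=25,guard=20);pr(g)
c=camera('wrist');np.savez('w3.npz',**c)
o=cv2.resize(c['image'][180:380,220:420],None,fx=3,fy=3);cv2.imwrite('pics/w3.png',o)
E
```

```text
[array([481.4, 317.6, 123.1]), array([479.7, 320.5, 122.6]), array([484.2, 315.7, 121.8])] [364.95046864 179.72857065]
None 6.38 [-26.1 -36.  105.8] [-0.1  0.2  1.1]
False 6.92 [-26.5 -19.9 105.9] [-1.7 -4.5  2.5]
False 7.28 [-26.9 -15.6 105.8] [-4.9 -7.7  5.4]
```

View pics/w3.png

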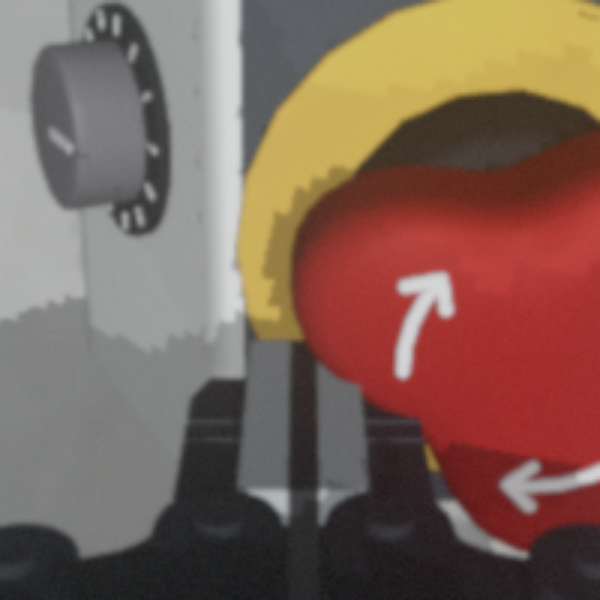

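The button stayed latched: its top is at z≈123, against 131 before. The fingertip at picture (300,350) bears on the front lobe, which is already turning. I'll push on with a slight outward drift.

```bash
python3 - <<'E'
from h import *
from workcell import *
def pr(g=None):
    s=read_state();q=RZ.T@(s['eef_pos']-AX);print(g,round(s['time'],2),q.round(1),s['ft_force'].round(1))
for i,(x,y) in enumerate([(-27,-13.5),(-27.5,-12),(-28,-10.5)]):
    g=movel(P(AX,x,y,106),max_speed=20,guard=20);pr(g)
    c=camera('wrist'); 
    print([depth_w(c,u,v)[2].round(1) for u,v in [(370,260),(380,270),(400,280)]])
    cv2.imwrite(f'pics/w4_{i}.png',c['image'][180:380,220:420])
    if g: break
ims=[cv2.imread(f'pics/w4_{k}.png') for k in range(i+1)]
cv2.imwrite('pics/w4.png',cv2.resize(np.hstack(ims),None,fx=1.3,fy=1.3))
d=camera('side');cv2.imwrite('pics/s4.png',cv2.resize(d['image'][200:300,260:360],None,fx=5,fy=5))
E
```

```text
False 7.58 [-27.7 -14.2 105.9] [-4.7 -7.8  4.7]
[np.float64(120.6), np.float64(121.1), np.float64(121.9)]
False 7.88 [-28.4 -12.6 105.9] [-5.9 -7.9  7.2]
[np.float64(121.2), np.float64(122.1), np.float64(123.7)]
False 8.18 [-29.  -11.  105.9] [-7.  -7.7  6.4]
[np.float64(120.7), np.float64(123.9), np.float64(124.2)]
```

View pics/w4.png

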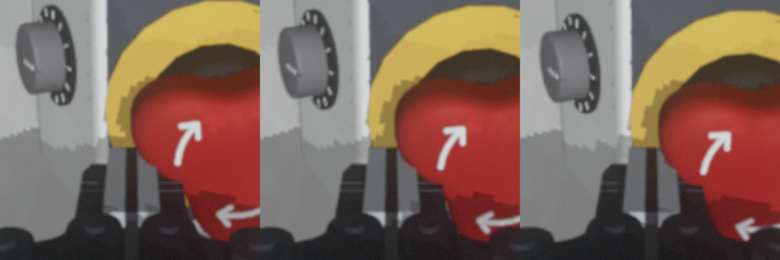

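View pics/s4.png

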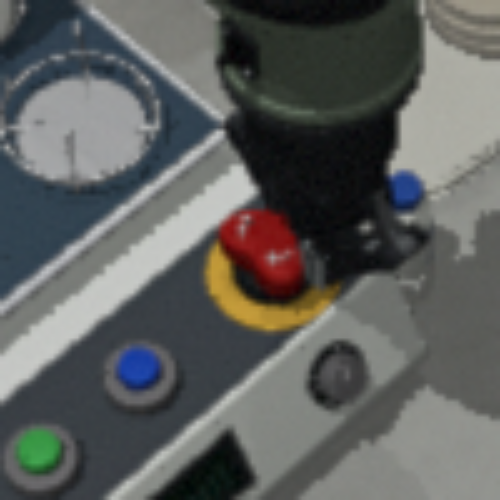

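The head has turned by roughly 0.45–0.5 and is still latched (top z≈124). I'll keep pushing in small steps.

```bash
python3 - <<'E'
from h import *
from workcell import *
def pr(g=None):
    s=read_state();q=RZ.T@(s['eef_pos']-AX);print(g,round(s['time'],2),q.round(1),s['ft_force'].round(1))
for i,(x,y) in enumerate([(-27.5,-9),(-27.5,-7.5),(-27.5,-6)]):
    g=movel(P(AX,x,y,106),max_speed=20,guard=15);pr(g)
    c=camera('wrist'); z=[depth_w(c,u,v)[2].round(1) for u,v in [(370,260),(380,270),(400,280)]]
    print(z)
    cv2.imwrite(f'pics/w5_{i}.png',c['image'][180:380,220:420])
    if g or np.median(z)>128: break
ims=[cv2.imread(f'pics/w5_{k}.png') for k in range(i+1)]
cv2.imwrite('pics/w5.png',cv2.resize(np.hstack(ims),None,fx=1.3,fy=1.3))
d=camera('side');cv2.imwrite('pics/s5.png',cv2.resize(d['image'][200:300,260:360],None,fx=5,fy=5))
E
```

```text
False 8.53 [-29.   -9.7 105.7] [-8.5 -9.7  7.3]
[np.float64(121.1), np.float64(122.3), np.float64(123.8)]
False 8.82 [-29.1  -8.1 105.7] [-9.6 -8.3  6.9]
[np.float64(120.2), np.float64(123.1), np.float64(122.2)]
False 9.12 [-29.2  -6.6 105.7] [-10.6  -9.4   5.9]
[np.float64(118.7), np.float64(121.8), np.float64(123.9)]
```

View pics/w5.png

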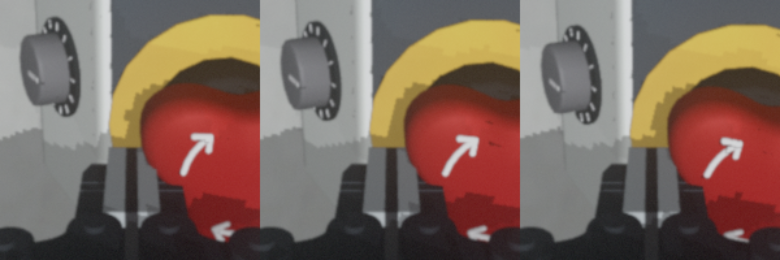

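View pics/s5.png

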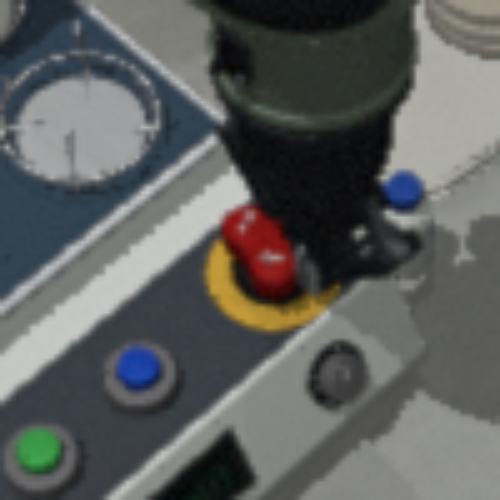

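Geometry puts the head at about 0.65–0.7 rad, but it's still down. The +6 N upward force on the tool suggests finger friction is holding the freed button. I'll raise the finger while keeping the push, so the head can ride out.

```bash
python3 - <<'E'
from h import *
from workcell import *
def pr(g=None):
    s=read_state();q=RZ.T@(s['eef_pos']-AX);print(g,round(s['time'],2),q.round(1),s['ft_force'].round(1))
for i,z in enumerate([108.5,111,113]):
    g=movel(P(AX,-27.5,-6,z),max_speed=20,guard=15);pr(g)
    c=camera('wrist');print([depth_w(c,u,v)[2].round(1) for u,v in [(370,260),(380,270),(400,280)]])
    if g:break
cv2.imwrite('pics/w6.png',cv2.resize(c['image'][180:380,220:420],None,fx=2,fy=2))
d=camera('side');cv2.imwrite('pics/s6.png',cv2.resize(d['image'][200:300,260:360],None,fx=5,fy=5))
E
```

```text
False 9.5 [-29.2  -6.6 108.2] [-8.9 -8.3  5.6]
[np.float64(122.0), np.float64(124.5), np.float64(126.2)]
False 9.82 [-29.2  -6.7 110.6] [-9.7 -7.8  2.8]
[np.float64(125.0), np.float64(127.0), np.float64(128.1)]
False 10.12 [-29.3  -6.7 112.3] [-8.5 -7.6 -0.7]
[np.float64(124.2), np.float64(127.6), np.float64(129.4)]
```

View pics/w6.png

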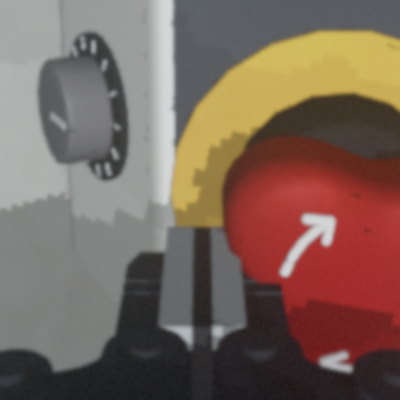

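View pics/s6.png

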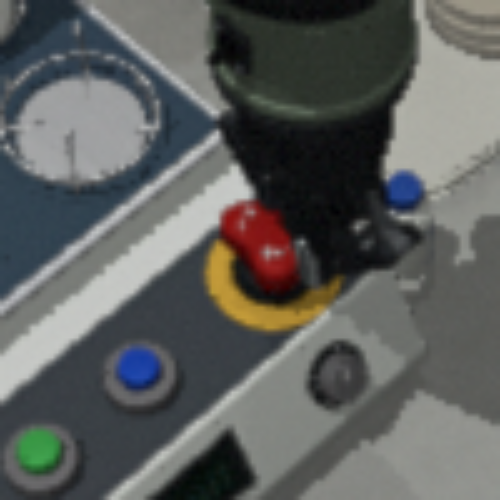

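The head rose with the finger to about 129, so the catch is free. I'll back off and look.

```bash
python3 - <<'E'
from h import *
from workcell import *
def pr(g=None):
    s=read_state();q=RZ.T@(s['eef_pos']-AX);print(g,round(s['time'],2),q.round(1),s['ft_force'].round(1))
movel(P(AX,-29,-24,113),max_speed=40);movel(P(AX,-29,-40,114),max_speed=80);pr()
movel(P(AX,-24,-40,200),max_speed=150);pr()
wait(0.3)
c=camera('wrist');np.savez('w7.npz',**c)
print([depth_w(c,u,v).round(1) for u,v in [(362,178),(360,172),(366,182)]])
d=camera('side');o=np.hstack([c['image'][100:300,260:460],d['image'][200:300,260:360].repeat(2,0).repeat(2,1)])
cv2.imwrite('pics/w7.png',cv2.resize(o,None,fx=2,fy=2))
E
```

```text
None 11.18 [-28.9 -40.6 114.1] [0.7 0.3 0.6]
None 11.9 [-24.4 -40.  199.3] [ 0.5  0.2 -0.6]
[array([480.1, 318.3, 130.6]), array([478.4, 321.1, 129.9]), array([482.7, 316.5, 129.9])]
```

View pics/w7.png

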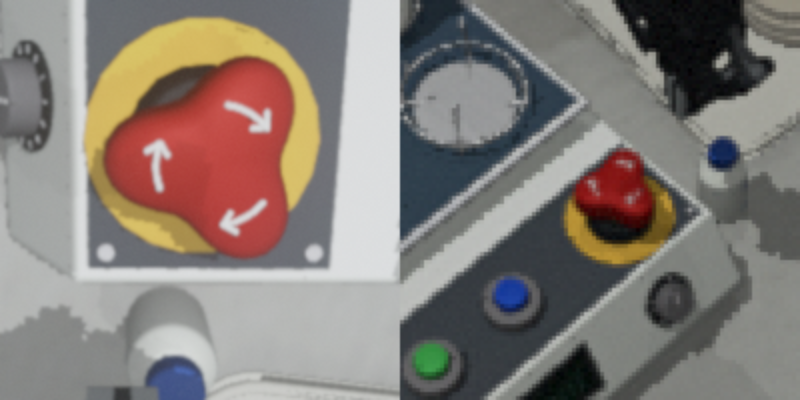

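The button is back out (top ~131) and the head has turned back. Now the blue reset key.

```bash
python3 - <<'E'
from h import *
from workcell import *
def pr(g=None):
    s=read_state();q=RZ.T@(s['eef_pos']-BL);print(g,round(s['time'],2),q.round(1),s['ft_force'].round(1))
movel(P(BL,0,0,200),frame=R,max_speed=150)
movel(P(BL,0,0,112),max_speed=100);pr()
g=movel(P(BL,0,0,100),max_speed=15,guard=14);pr(g)
c=camera('side')
movel(P(BL,0,0,125),max_speed=60)
movel(P(BL,-10,-40,230),max_speed=150);pr()
wait(0.3)
w=camera('wrist');d=camera('side');cv2.imwrite('pics/w8.png',w['image']);np.savez('w8.npz',**w)
cv2.imwrite('pics/s8.png',cv2.resize(np.hstack([c['image'][190:340,220:370],d['image'][190:340,220:370]]),None,fx=2.6,fy=2.6))
for B in (BL+[0,0,107],AX+[0,0,131]):
    u,v=w2pix(w,B);print(u,v,depth_w(w,u,v).round(1))
E
```

```text
None 14.41 [  0.3   0.2 112.6] [0.5 0.3 0.2]
True 15.09 [2.000e-01 1.000e-01 1.018e+02] [-2.2 -2.2 11. ]
None 16.58 [-10.3 -39.9 229.2] [ 0.1  0.6 -0.1]
336.57007623621985 166.2510704718001 [465.1 411.4 105. ]
335.3660220566038 317.3986427585351 [465.5 381.9 249.1]
```

View pics/w8.png

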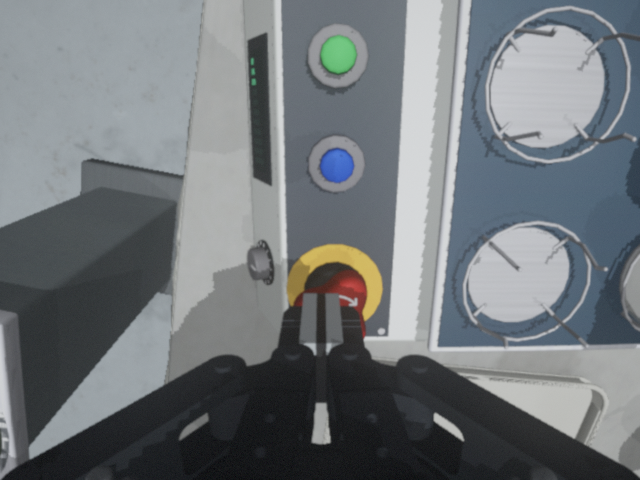

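View pics/s8.png

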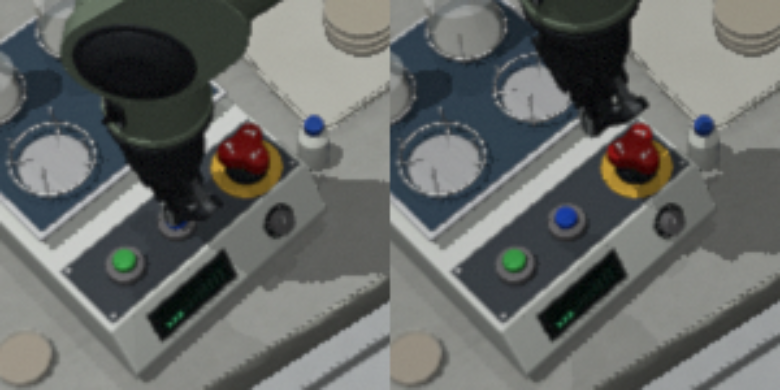

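```bash
python3 - <<'E'
from h import *
w=dict(np.load('w8.npz'))
for n,u0,v0 in(('blue',337,166),('green',339,55)):
    print(n,np.median([depth_w(w,u,v)[2] for u in range(u0-6,u0+7,2) for v in range(v0-6,v0+7,2)]))
from workcell import *
finish_job()
E
```

```text
blue 105.8162337530602
green 106.0427146742386
the job is handed in; nothing more can be done
```

I ran the emergency stop test in the order you asked, with shut fingers throughout, and handed it in at about 17 s of the 48 s. All my last checks agreed.

- **Press and latch:** I pressed the red button until the guard stopped it at z ≈ 121 mm, its lower stop. With the fingers off the shaker, the top read about 123 mm, so it had latched.
- **Turning it free:** I pushed the front lobe clockwise by an estimated 0.65–0.7 rad. The button did not pop up at once. An upward force of about 6 N on the tool suggested that friction on the finger was holding it in. I raised the finger with the lobe still pushed, the head rose with it, and then I backed off. Afterwards the top read about 131 mm and the head had turned back to rest.
- **Reset key:** I pressed the blue key to z = 101.8 mm (fully down is 102 mm) with about 11 N, then released it. Its top then read 105.8 mm, about the same as the untouched green key at 106.0 mm, so it came back up.

I did not touch the green key. In the last pictures the dropper bottle and dish were where they had been. I did not check the beaker and marker again, but the arm did not go near them. The robot was clear of everything when I handed in.

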